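Plant the street lamp at the gingerbread house's door

ROBOT

A 6-joint arm with a two-finger parallel gripper is mounted at the origin on the work surface. World frame = base frame: x ahead of the robot, y to its left, z up, the work surface at z = 0. Lengths are in m, angles in rad, forces in N, time in s.
With the tool pointing down it reaches from about 0.4 to 0.925 m from the base axis. Payload 3.4 kg.
Tool frame: the origin (TCP) lies midway between the tips of the shut fingers; the grasp point (between the pads) lies 19 mm behind it; z points along the fingers, y is the line along which they close (so a half turn about z gives the same grasp; the last joint's range is limited). The gripper opens to 85 mm and grips with 20 to 120 N. Pads are 22 mm wide; open, the fingers measure 114 mm over their backs; the gripper's body (76 mm by 85 mm) begins 54 mm behind the grasp point. The pads swing forward as they close: fully open they stand 13 mm farther back than shut.
Start: joints at [-1.413, 0.307, 1.506, -0, 1.328, -0.073], TCP at [0.132, -0.56, 0.2] pointing down, gripper open.
Joint ranges: [-3.12, 3.12], [-1.05, 2.28], [0.14, 2.33], [-1.42, 4.57], [0.1, 2.73], [-2.68, 2.68]. Speed limits (rad/s): [2.57, 2.57, 3.14, 3.14, 3.14, 3.14].

INTERFACE

Orientations are given as a unit quaternion [x, y, z, w].
In Python, from plant import * gives the robot as it stands.
- The arm moves only by the tool apply_moves, never from a script. Its argument "steps" is one flat list of numbers, 7 for each row, row after row: the finger opening in mm, from 0 to 85.4, then the shift along the world's x, y, z as a fraction of full scale, then the turn, a rotation vector about the world's x, y, z as a fraction of full scale. In form: [fingers, dx, dy, dz, wx, wy, wz, fingers, dx, dy, dz, wx, wy, wz, ...]. A call has 1 to 20 rows; each row is the pose to reach, as a shift and turn from the pose commanded when the call began; what a row does not reach only later rows make up. Full scale, the value 1, is 250 mm for a shift and 0.5 rad for a turn. A row lasts 1/12 s, in which the tool goes at most 41.7 mm and 7.16 degrees, less where a joint would pass 70% of its speed; a pose out of reach is approached as far as the arm can. A call with a number of a shift or a turn outside -1 to 1 is refused whole. A call with a gripper value outside its range is refused whole. The fingers move at their own pace and stop on an object; "squeeze" is the grip in N (left out, the last holds). Time passes only in rows, so rows that repeat a pose let the fingers close. It gives the time, the measured TCP pose, the force, the opening and the grip force at its end, in the units of the state.
- get_state(): the state, without advancing time (a new reading comes with each control period).
- camera(name): name is "scene" or "top"; returns the picture (384x512x3 uint8, red, green, blue); there is no depth.
- camera_params(name): a dict with "camera_matrix" (3x3 intrinsics, pixels), "world_from_camera" (4x4, takes a point from camera to world coordinates). Camera axes: x right, y up, looking along -z (the intrinsics and any distortion apply to the point x, -y, -z); pixel columns grow to the right and rows downward; lengths in m; the calibration is good to about 2 mm. A picture is of the moment at which its call begins. camera_params takes no time and is no camera call.
- job_done(): hands the job in; it is judged then, once.
The state is a dict: "clock": time; "q": joint angles; "qvel": joint speeds; "joint_torque": joint torques, N m; "tcp_pos": TCP position; "orientation": TCP orientation; "wrist_force": force on the tool from outside, world axes, zero at the start; "torque": the same for the moment, N m; "gripper_width": finger opening in m; "grip_force": force on a finger pad.
Only numpy, scipy, OpenCV 4.12 (cv2) and the standard library are available. Lean on these libraries where they do the work, as an engineer would, in place of code of your own. Each camera call takes 0.05 s, during which the arm holds its last target. There are 200 camera calls.

TASK

Take the little wooden street lamp out of its storage block and plant it in the hole in front of the gingerbread house's door, not the one behind the house. Keep hold of it until its peg is well down in the hole (no dropping it in from above), and leave it standing upright with its foot flat on the board. Leave the wooden tree in its place in the block.

Things in the scene. Friction and masses are not known exactly. Their poses are not given: they have to be found in the camera images.
- lamp: Toy street lamp of plain turned wood, z up. Origin: centre of its foot disc's underside (disc 68 wide, 6 thick). Above it a 14 mm post, a round lantern 34 wide at heights 86-126 (grip here, any yaw), a cone to 142. Below the foot a peg 18 wide, 24 long, tapered tip. 85-170 g. Starts with peg in a hole (42 wide) of a fixed plywood block 90 x 190 x 35, foot on its top; lift 30 mm to free it.
- tree: Toy fir tree of the same wood: three stacked cones, 90 mm tall above its foot disc (60 mm wide), the same peg below. Origin: centre of the foot's underside, z up. It stands in the other hole of the plywood storage block, 100 mm from the lamp, and stays there.
- door_hole (a point): Centre of the mouth of the hole in front of the house's door, in the top face of the wooden display board, 35 mm above the table; z up, -x points away from the door. Round hole, 42 mm wide, 30 mm deep.
- plinth: Fixed wooden display board, 280 (x) x 150 (y) x 35 mm, any yaw; origin at the centre of its underside, z up. A fixed gingerbread house stands on its middle, 92 mm along x, 110 wide, 83 tall. Door, windows and two pale path slabs at its -x end, chimney near its +x end. Door hole 105 mm from the middle along -x; an identical hole behind the house, 105 mm along +x: not that one.
Not all that is in view belongs to the job. Leave any blue or yellow look-alike of the tree alone. What is shaped like the lamp but purple is not meant.

How it is judged:
By the outcome, as a careful person would: the job done as asked, in the order asked, and still so for the second after the job is handed in, with the robot touching nothing.
It also fails if it takes over 35 s, if anything falls off the work surface, if the arm or the gripper's body presses on something with over 40 N, if the wrist force passes 120 N, or if a joint passes its speed limit or range.

## Working session

There is one attempt and no reset: what is moved stays moved. The work goes in short steps, Python scripts to look and compute and a tool call to move; the robot and the scene stay as the last step left them, time stands still between calls to the robot, and variables do not carry over. Pictures are saved under pics/ and viewed, at most 10 in all, crops included, and the job is handed in when it is done.

Besides the shell and the picture viewer there is one more tool, called in YAML: its name, and indented under it one key for each argument. apply_moves: Moves the arm, as the interface text tells. Shift numbers are shares of 250 mm and turn numbers shares of 0.5 rad, none past 1 either way. Its arguments: {"type":"object","properties":{"steps":{"type":"array"},"squeeze":{"type":"number"}},"required":["steps"]}

```bash
mkdir -p pics; python3 - <<'E'
from plant import *
import cv2,numpy as np
for n in("scene","top"):
    cv2.imwrite(f"pics/{n}0.png",camera(n)[:,:,::-1]); p=camera_params(n); print(n,p)
s=get_state();print(s["clock"],s["tcp_pos"],s["orientation"],s["gripper_width"])
E
```

```text
scene {'camera_matrix': array([[358.78726388,   0.        , 250.16201627],
       [  0.        , 358.78726388, 193.1104091 ],
       [  0.        ,   0.        ,   1.        ]]), 'world_from_camera': array([[-0.83729669, -0.46109061,  0.29381916,  0.72565259],
       [ 0.54674321, -0.70368044,  0.45376834,  0.44172504],
       [-0.00247352,  0.54058236,  0.84128746,  0.72636442],
       [ 0.        ,  0.        ,  0.        ,  1.        ]])}
top {'camera_matrix': array([[349.39573418,   0.        , 251.73781339],
       [  0.        , 349.39573418, 190.57496815],
       [  0.        ,   0.        ,   1.        ]]), 'world_from_camera': array([[ 0.02625871,  0.98039494, -0.19528503,  0.32500514],
       [-0.99936215,  0.02101555, -0.02887278,  0.08348757],
       [-0.02420271,  0.19591863,  0.98032144,  0.95706969],
       [ 0.        ,  0.        ,  0.        ,  1.        ]])}
0.1 [ 0.13140615 -0.55909535  0.19926272] [ 9.93350150e-01  1.15128695e-01 -1.88736029e-05 -9.29363118e-04] 0.08495131706335282
```

View pics/scene0.png

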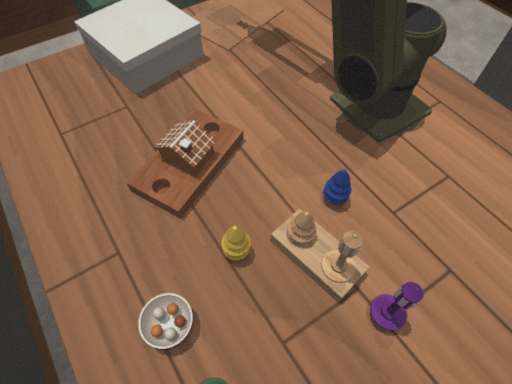

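View pics/top0.png

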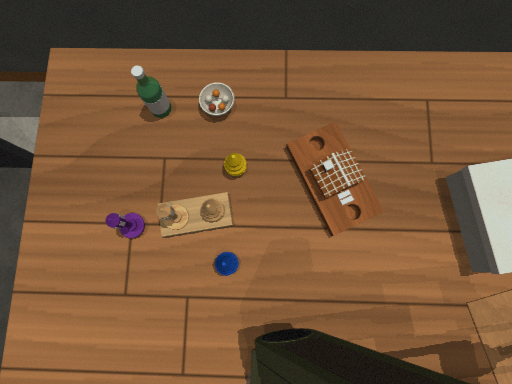

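Scene: the natural-wood lamp is at (347,245) with its foot at (338,268). The purple lamp look-alike is at (400,300), and the tree at (303,228).
Top: the block is at (195,214), with the lamp's foot at about (175,217) and the tree at (211,210). The board's holes are at (318,143) and (350,212). The pale slabs at (346,198) lie next to the second hole, and the chimney at (328,165) is nearer the first. I'll confirm in an enlarged crop.

```bash
cat > h.py <<'E'
import numpy as np
from plant import *
def ray(n,u,v,z):
    p=camera_params(n);K=p["camera_matrix"];T=p["world_from_camera"]
    d=np.linalg.solve(K,[u,v,1.]);d=T[:3,:3]@(d*[1,-1,-1]);o=T[:3,3]
    return o+d*(z-o[2])/d[2]
def proj(n,P):
    p=camera_params(n);K=p["camera_matrix"];T=p["world_from_camera"]
    c=T[:3,:3].T@(np.array(P)-T[:3,3]);c=K@(c*[1,-1,-1]);return c[:2]/c[2]
E
python3 - <<'E'
import cv2
a=cv2.imread("pics/top0.png");b=cv2.imread("pics/scene0.png")
f=lambda im,x,y,w,h,s:cv2.resize(im[y:y+h,x:x+w],None,fx=s,fy=s,interpolation=cv2.INTER_CUBIC)
cv2.imwrite("pics/c1.png",cv2.hconcat([f(a,280,115,110,130,4),]))
cv2.imwrite("pics/c2.png",cv2.vconcat([f(a,95,170,150,75,4)  ,f(b,270,200,150,75,4)  ]))
E
```

```text
(no output)
```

View pics/c1.png

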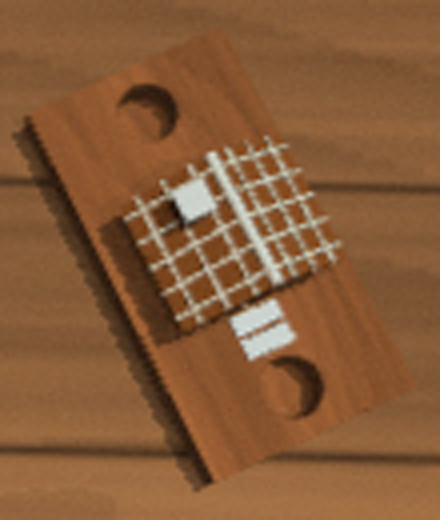

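View pics/c2.png

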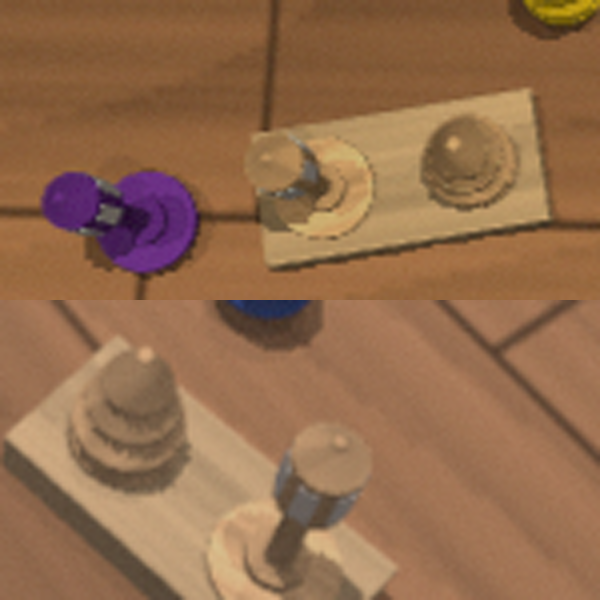

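The crops confirm it. The slabs and door end are next to the hole at top-camera (353,212), so that is the target; the chimney is nearer the other hole. The plain wood lamp has its foot centre at top-camera (175.5,217), and the purple one is separate.

```bash
python3 - <<'E'
from h import *
np.set_printoptions(precision=4,suppress=True)
o=np.array([280,115]);c=lambda u,v:(o+np.array([u,v])/4)
h1=ray("top",*c(291.5,387),.035);h2=ray("top",*c(148.5,112),.035)
cs=[ray("top",*c(*p),.035) for p in((28,118),(222,28),(413,383),(212,488))]
print("holes",h1,h2,np.linalg.norm(h1-h2),"mid",(h1+h2)/2,"corner mid",np.mean(cs,0))
print([np.linalg.norm(cs[i]-cs[(i+1)%4]) for i in range(4)])
d=(h2-h1);print("board x yaw",np.arctan2(d[1],d[0]))
m=np.mean(cs,0);d2=cs[0]+cs[1]-cs[2]-cs[3];d2/=np.linalg.norm(d2);print("hole by corners",m-.105*d2)
L=ray("top",175.5,216.8,.041);t=ray("top",95+468/4,170+165/4,.04)
print("lamp foot",L,"tree~",t,np.linalg.norm(L-t))
bc=[ray("top",95+u/4,170+v/4,.035) for u,v in((250,134),(530,90),(551,219),(269,268))]
print("block mid",np.mean(bc,0),[np.linalg.norm(bc[i]-bc[(i+1)%4]) for i in range(4)])
e=bc[1]+bc[2]-bc[0]-bc[3];e/=np.linalg.norm(e);print("block axis",e,"lamp hole",np.mean(bc,0)-.05*e)
# scene check
for z in(.041,.121,.161,.177):print(z,"scene",proj("scene",[*L[:2],z]),"top",proj("top",[*L[:2],z]))
print("hole scene",proj("scene",h1), "lantern top cand",ray("scene",350.5,234.5,.165))
s=get_state();print(s["clock"],s["tcp_pos"])
E
```

```text
holes [ 0.4574 -0.158   0.035 ] [ 0.6461 -0.066   0.035 ] 0.20997307375431945 mid [ 0.5518 -0.112   0.035 ] corner mid [ 0.5501 -0.1107  0.035 ]
[np.float64(0.15056754403030123), np.float64(0.2741794883905463), np.float64(0.1513483247102834), np.float64(0.27832888710699594)]
board x yaw 0.4537584920803529
hole by corners [ 0.4556 -0.1566  0.035 ]
lamp foot [0.4323 0.3106 0.041 ] tree~ [0.4495 0.2145 0.04  ] 0.09762456399949423
block mid [0.441  0.2602 0.035 ] [np.float64(0.19053007083971418), np.float64(0.08822682976432897), np.float64(0.18869103301661505), np.float64(0.0912202736290715)]
block axis [ 0.1871 -0.9823  0.    ] lamp hole [0.4317 0.3094 0.035 ]
0.041 scene [337.3805 264.1286] top [175.5 216.8]
0.121 scene [346.2344 247.7363] top [167.6435 212.7634]
0.161 scene [351.3806 238.2084] top [163.1433 210.4512]
0.177 scene [353.5986 234.1019] top [161.2185 209.4623]
hole scene [211.0842 126.954 ] lantern top cand [0.4309 0.3054 0.165 ]
0.1 [ 0.1314 -0.5591  0.1993]
```

apply_moves:
  steps: [85,0,0,0.52,0,0,0,85,0,0,0.52,0,0,0,85,0,0,0.52,0,0,0,85,0.8,1,0.52,0,0,0.446,85,0.8,1,0.52,0,0,0.446,85,0.8,1,0.52,0,0,0.446,85,0.8,1,0.52,0,0,0.446,85,0.8,1,0.52,0,0,0.446,85,0.8,1,0.52,0,0,0.446,85,0.8,1,0.52,0,0,0.446,85,0.8,1,0.52,0,0,0.446,85,0.8,1,0.52,0,0,0.446,85,0.8,1,0.52,0,0,0.446]

```text
clock: 1.18
tcp_pos: [0.3321, -0.3084, 0.3299]
orientation: [0.974, 0.227, -0.0, -0.0]
wrist_force: [0.4, -0.1, -0.1]
gripper_width: 0.0848
grip_force: 0.0
```

apply_moves:
  steps: [85,0.5,1,0,0,0,0,85,0.5,1,0,0,0,0,85,0.5,1,0,0,0,0,85,0.5,1,0,0,0,0,85,0.5,1,0,0,0,0,85,0.5,1,0,0,0,0,85,0.5,1,0,0,0,0,85,0.5,1,0,0,0,0,85,0.5,1,0,0,0,0]

```text
clock: 1.93
tcp_pos: [0.4568, -0.0598, 0.3296]
orientation: [0.974, 0.226, -0.001, 0.0]
wrist_force: [-1.2, -0.3, -0.7]
gripper_width: 0.085
grip_force: 0.0
```

apply_moves:
  steps: [85,0,1,0,0,0,0,85,0,1,0,0,0,0,85,0,1,0,0,0,0,85,0,1,0,0,0,0,85,0,1,0,0,0,0,85,0,1,0,0,0,0,85,0,1,0,0,0,0,85,0,1,0,0,0,0,85,0,1,0,0,0,0]

```text
clock: 2.68
tcp_pos: [0.4568, 0.1882, 0.3298]
orientation: [0.975, 0.224, -0.001, 0.001]
wrist_force: [0.4, -0.3, 0.2]
gripper_width: 0.0846
grip_force: 0.0
```

apply_moves:
  steps: [85,-0.1,0.48,0,0,0,0,85,-0.1,0.48,0,0,0,0,85,-0.1,0.48,0,0,0,0,85,-0.1,0.48,0,0,0,0,85,-0.1,0.48,-0.16,0,0,0,85,-0.1,0.48,-0.32,0,0,0,85,-0.1,0.48,-0.44,0,0,0,85,-0.1,0.48,-0.54,0,0,0,85,-0.1,0.48,-0.62,0,0,0,85,-0.1,0.48,-0.7,0,0,0,85,-0.1,0.48,-0.76,0,0,0,85,-0.1,0.48,-0.81,0,0,0,85,-0.1,0.48,-0.844,0,0,0,85,-0.1,0.48,-0.844,0,0,0]

```text
clock: 3.85
tcp_pos: [0.4313, 0.3071, 0.1175]
orientation: [0.975, 0.223, -0.002, 0.001]
wrist_force: [-0.2, -0.3, 1.2]
gripper_width: 0.0848
grip_force: 0.0
```

```bash
python3 - <<'E'
from h import *
import cv2
f=lambda im,x,y,w,h,s:cv2.resize(im[y:y+h,x:x+w],None,fx=s,fy=s,interpolation=cv2.INTER_CUBIC)
a=camera("top")[:,:,::-1];b=camera("scene")[:,:,::-1]
cv2.imwrite("pics/d1.png",cv2.vconcat([f(a,95,160,150,75,4),f(b,270,190,150,75,4)]))
s=get_state();print(s["clock"],s["tcp_pos"],s["wrist_force"])
E
```

```text
3.95 [0.43236954 0.30880119 0.11936865] [-0.34198027  0.14704215 -0.67944834]
```

View pics/d1.png

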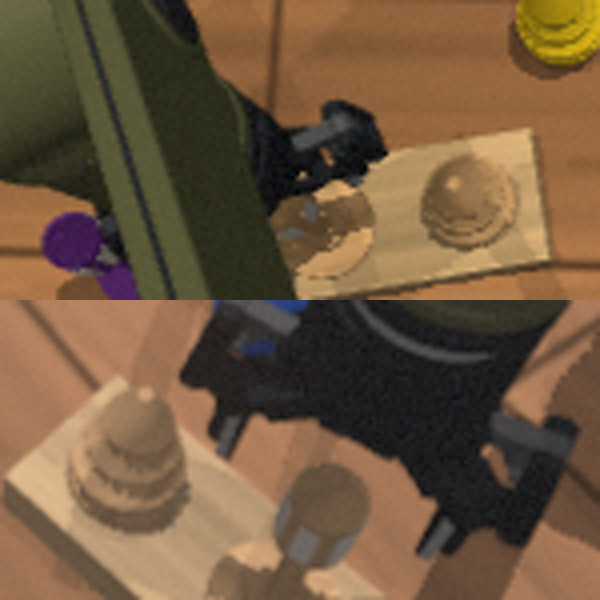

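```bash
python3 - <<'E'
from h import *
from scipy.spatial.transform import Rotation as R
s=get_state();Rm=R.from_quat(s["orientation"]).as_matrix();t=s["tcp_pos"];print(Rm.round(3))
for sg in(1,-1):
  for back in(0,.013,.03,.05):
    P=t+Rm@[0,sg*.046,-back];a=proj("scene",P);b=proj("top",P)
    print(sg,back,P.round(3),"crop scene",((a-[270,190])*4+[0,300]).round(),"crop top",((b-[95,160])*4).round())
E
```

```text
[[ 0.9    0.436  0.   ]
 [ 0.436 -0.9   -0.   ]
 [-0.     0.    -1.   ]]
1 0 [0.452 0.267 0.119] crop scene [210. 483.] crop top [364. 180.]
1 0.013 [0.452 0.267 0.132] crop scene [214. 470.] crop top [359. 177.]
1 0.03 [0.452 0.267 0.149] crop scene [221. 453.] crop top [353. 172.]
1 0.05 [0.452 0.267 0.169] crop scene [229. 432.] crop top [346. 167.]
-1 0 [0.412 0.35  0.119] crop scene [397. 578.] crop top [224. 243.]
-1 0.013 [0.412 0.35  0.132] crop scene [405. 567.] crop top [217. 240.]
-1 0.03 [0.412 0.35  0.149] crop scene [416. 551.] crop top [208. 237.]
-1 0.05 [0.412 0.35  0.169] crop scene [430. 532.] crop top [197. 233.]
```

The picture shows the open fingers on either side of the lamp's lantern, with tips at scene (326,228) and (377,253) and the lantern at (350,244). They are clear of the tree and the purple lamp. Next I close the gripper.

apply_moves:
  squeeze: 40
  steps: [60,0,0,0,0,0,0,50,0,0,0,0,0,0,45,0,0,0,0,0,0,40,0,0,0,0,0,0,36,0,0,0,0,0,0,30,0,0,0,0,0,0,20,0,0,0,0,0,0,20,0,0,0,0,0,0,20,0,0,0,0,0,0,20,0,0,0,0,0,0,20,0,0,0,0,0,0,20,0,0,0,0,0,0]

```text
clock: 4.95
tcp_pos: [0.4317, 0.3107, 0.1197]
orientation: [0.974, 0.225, 0.0, -0.0]
wrist_force: [-1.8, 0.5, 4.7]
gripper_width: 0.0322
grip_force: 39.6
```

apply_moves:
  steps: [20,0,0,0.04,0,0,0,20,0,0,0.1,0,0,0,20,0,0,0.18,0,0,0,20,0,0,0.28,0,0,0,20,0,0,0.38,0,0,0,20,0,0,0.48,0,0,0,20,0,0,0.56,0,0,0,20,0,0,0.6,0,0,0,20,0,0,0.6,0,0,0,20,0,0,0.6,0,0,0]

```text
clock: 5.78
tcp_pos: [0.4312, 0.31, 0.2687]
orientation: [0.974, 0.225, -0.0, 0.0]
wrist_force: [0.9, -0.7, -2.4]
gripper_width: 0.0319
grip_force: 40.2
```

```bash
python3 - <<'E'
from h import *
import cv2
f=lambda im,x,y,w,h,s:cv2.resize(im[y:y+h,x:x+w],None,fx=s,fy=s,interpolation=cv2.INTER_CUBIC)
b=camera("scene")[:,:,::-1]
cv2.imwrite("pics/e1.png",f(b,250,140,200,150,4))
s=get_state();print(s["clock"],s["tcp_pos"],s["wrist_force"],s["torque"],s["gripper_width"])
for z in(.106,.126,.141,.186):
  p=proj("scene",[.432,.310,z]);print(z,(p-[250,140])*4)
E
```

```text
5.8333 [0.43067188 0.30966326 0.26778844] [ 0.30395804 -0.39940693 -1.52826835] [-0.01571678 -0.02337633  0.0223864 ] 0.03197897824674211
0.106 [377.48217511 442.9076472 ]
0.126 [387.110813   425.03330889]
0.141 [394.6653102  411.00934826]
0.186 [419.23337308 365.40187268]
```

View pics/e1.png

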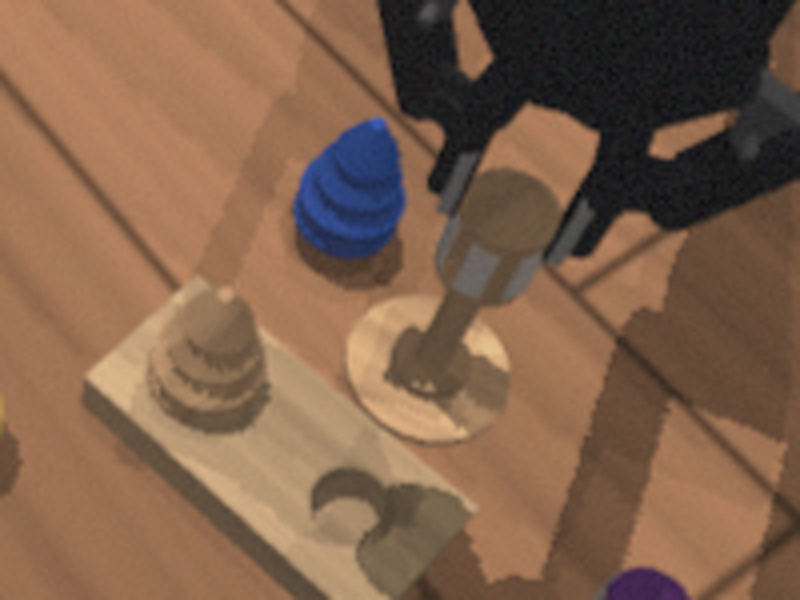

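The lamp is held and clear of the block, with its foot ellipse at crop (428,368) and the lantern's top rim at (510,208). The tree is still in place. I'll measure the held lamp's offset and tilt next.

```bash
python3 - <<'E'
from h import *
import cv2
np.set_printoptions(precision=4,suppress=True)
for dz in(.140,.149):
  z=.035+dz
  print("foot",ray("scene",250+428/4,140+368/4,z+.006),"lant",ray("scene",250+509/4,140+206/4,z+.128))
# top view: foot edge by wood colour
a=camera("top")[:,:,::-1]
s=get_state();print(s["clock"],s["tcp_pos"])
print("top proj foot",proj("top",[.4305,.3095,.19]))
f=lambda im,x,y,w,h,s:cv2.resize(im[y:y+h,x:x+w],None,fx=s,fy=s,interpolation=cv2.INTER_CUBIC)
cv2.imwrite("pics/e2.png",f(a,85,150,150,110,5))
E
```

```text
foot [0.427  0.3117 0.181 ] lant [0.427 0.309 0.303]
foot [0.4319 0.3139 0.19  ] lant [0.4333 0.3118 0.312 ]
5.8833 [0.4304 0.3095 0.2673]
top proj foot [160.0131 209.4582]
```

View pics/e2.png

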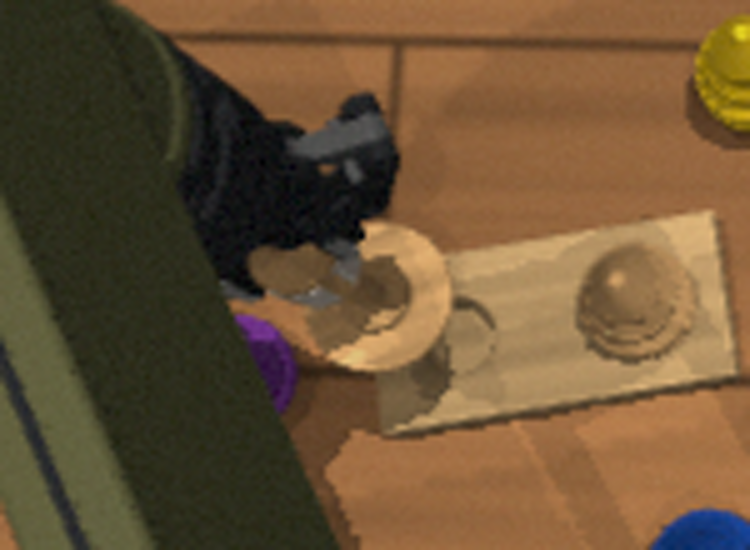

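The lamp is upright in the grip. Its foot axis is within about 2 mm of the TCP axis, against 12 mm of hole slack. Now I carry it to above the door hole.

apply_moves:
  steps: [20,0,0,0.06,0,0,0,20,0,-0.05,0.1,0,0,0,20,0.01,-0.15,0.12,0,0,0,20,0.02,-0.28,0.12,0,0,0,20,0.03,-0.42,0.12,0,0,0,20,0.03,-0.56,0.12,0,0,0,20,0.04,-0.7,0.12,0,0,0,20,0.04,-0.84,0.12,0,0,0,20,0.05,-0.94,0.12,0,0,0,20,0.05,-1,0.12,0,0,0,20,0.05,-1,0.12,0,0,0]

```text
clock: 6.8
tcp_pos: [0.4431, 0.0565, 0.2985]
orientation: [0.975, 0.223, -0.001, 0.001]
wrist_force: [0.2, -0.1, -1.8]
gripper_width: 0.0321
grip_force: 40.2
```

apply_moves:
  steps: [20,0,-0.06,0,0,0,0,20,0.01,-0.16,0,0,0,0,20,0.02,-0.3,0,0,0,0,20,0.03,-0.44,0,0,0,0,20,0.04,-0.58,0,0,0,0,20,0.05,-0.7,0,0,0,0,20,0.05,-0.8,0,0,0,0,20,0.05,-0.86,0,0,0,0,20,0.05,-0.876,0,0,0,0,20,0.05,-0.876,-0.08,0,0,0,20,0.05,-0.876,-0.2,0,0,0,20,0.05,-0.876,-0.28,0,0,0,20,0.05,-0.876,-0.32,0,0,0,20,0.05,-0.876,-0.32,0,0,0,20,0.05,-0.876,-0.32,0,0,0]

```text
clock: 8.05
tcp_pos: [0.4565, -0.158, 0.2191]
orientation: [0.974, 0.225, -0.0, -0.0]
wrist_force: [0.3, 0.3, -1.0]
gripper_width: 0.0317
grip_force: 40.2
```

```bash
python3 - <<'E'
from h import *
import cv2
f=lambda im,x,y,w,h,s:cv2.resize(im[y:y+h,x:x+w],None,fx=s,fy=s,interpolation=cv2.INTER_CUBIC)
a=camera("top")[:,:,::-1];b=camera("scene")[:,:,::-1]
cv2.imwrite("pics/g1.png",cv2.hconcat([f(a,290,120,100,130,4),f(b,150,60,100,130,4)]))
s=get_state();print(s["clock"],s["tcp_pos"],s["orientation"],s["wrist_force"])
t=s["tcp_pos"];z=t[2]-.119+.041
for n,o in(("top",[290,120]),("scene",[150,60])):
  for P in([t[0],t[1],z],[.457,-.1575,.035]):print(n,((proj(n,P)-o)*4+([400,0]if n=="scene" else [0,0])).round())
E
```

```text
8.15 [ 0.45772758 -0.15881997  0.22050695] [9.74306255e-01 2.25223248e-01 1.12131221e-03 7.43709500e-04] [ 0.10353985  0.99864953 -1.81883334]
top [301. 341.]
top [251. 368.]
scene [626. 140.]
scene [645. 268.]
```

View pics/g1.png

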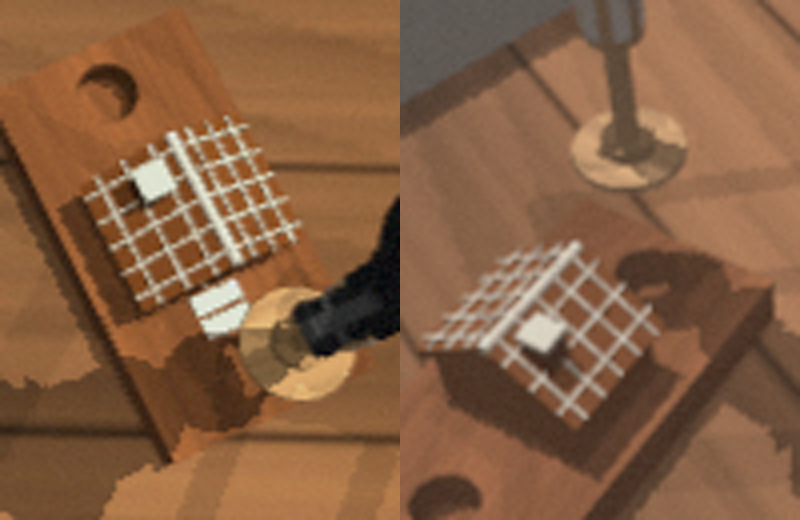

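The held lamp's foot is at top crop (299,343) and scene crop (629,148). Both agree with its predicted position over the door hole, and the slabs lie between it and the house. I lower it slowly.

apply_moves:
  steps: [20,0,0,-0.04,0,0,0,20,0,0,-0.1,0,0,0,20,0,0,-0.16,0,0,0,20,0,0,-0.21,0,0,0,20,0,0,-0.25,0,0,0,20,0,0,-0.28,0,0,0,20,0,0,-0.3,0,0,0,20,0,0,-0.32,0,0,0,20,0,0,-0.34,0,0,0,20,0,0,-0.355,0,0,0,20,0,0,-0.37,0,0,0,20,0,0,-0.37,0,0,0,20,0,0,-0.37,0,0,0]

```text
clock: 9.23
tcp_pos: [0.4565, -0.1588, 0.1265]
orientation: [0.974, 0.225, -0.0, -0.0]
wrist_force: [0.0, -0.6, -1.5]
gripper_width: 0.0319
grip_force: 40.4
```

apply_moves:
  steps: [20,0,0,-0.008,0,0,0,20,0,0,-0.014,0,0,0,20,0,0,-0.02,0,0,0,20,0,0,-0.024,0,0,0,20,0,0,-0.026,0,0,0,20,0,0,-0.026,0,0,0,20,0,0,-0.026,0,0,0]

```text
clock: 9.82
tcp_pos: [0.4565, -0.1588, 0.1201]
orientation: [0.974, 0.225, 0.0, 0.0]
wrist_force: [1.0, 1.1, -1.6]
gripper_width: 0.0322
grip_force: 40.4
```

apply_moves:
  steps: [20,0,0,-0.004,0,0,0,20,0,0,-0.006,0,0,0,20,0,0,-0.008,0,0,0,20,0,0,-0.008,0,0,0,20,0,0,-0.008,0,0,0]

```text
clock: 10.23
tcp_pos: [0.4569, -0.1587, 0.1197]
orientation: [0.974, 0.225, 0.001, 0.0]
wrist_force: [-2.6, 2.3, 10.4]
gripper_width: 0.0317
grip_force: 41.4
```

The wrist force rises at TCP z 0.1197, the same height as when the lamp stood on the block, so the foot is down on the board. Release, then rise.

apply_moves:
  steps: [33,0,0,0.004,0,0,0,36,0,0,0.004,0,0,0,40,0,0,0.004,0,0,0,46,0,0,0.004,0,0,0,54,0,0,0.004,0,0,0,62,0,0,0.004,0,0,0,70,0,0,0.004,0,0,0,70,0,0,0.004,0,0,0,70,0,0,0.004,0,0,0,70,0,0,0.004,0,0,0,70,0,0,0.03,0,0,0,70,0,0,0.08,0,0,0,70,0,0,0.16,0,0,0,70,0,0,0.26,0,0,0,70,0,0,0.4,0,0,0,70,0,0,0.54,0,0,0,70,0,0,0.68,0,0,0,70,0,0,0.8,0,0,0,70,0,0,0.8,0,0,0]

```text
clock: 11.82
tcp_pos: [0.46, -0.1603, 0.3256]
orientation: [0.974, 0.225, 0.005, 0.004]
wrist_force: [1.2, -0.6, -0.0]
gripper_width: 0.07
grip_force: 0.0
```

```bash
python3 - <<'E'
from h import *
import cv2
f=lambda im,x,y,w,h,s:cv2.resize(im[y:y+h,x:x+w],None,fx=s,fy=s,interpolation=cv2.INTER_CUBIC)
a=camera("top")[:,:,::-1];b=camera("scene")[:,:,::-1]
cv2.imwrite("pics/k1.png",cv2.hconcat([f(a,290,120,100,130,4),f(b,150,60,100,130,4)]))
s=get_state();print(s["clock"],s["tcp_pos"],s["gripper_width"],s["wrist_force"])
for n,o in(("top",[290,120]),("scene",[150,60])):
  for z in(.041,.161,.177):print(n,z,((proj(n,[.457,-.1585,z])-o)*4+([400,0]if n=="scene" else [0,0])).round())
E
```

```text
11.9167 [ 0.45726635 -0.15908375  0.32003992] 0.06991319974760125 [ 0.56343059 -0.38026157  0.25088281]
top 0.041 [255. 366.]
top 0.161 [310. 338.]
top 0.177 [318. 333.]
scene 0.041 [644. 261.]
scene 0.161 [624. 115.]
scene 0.177 [621.  93.]
```

View pics/k1.png

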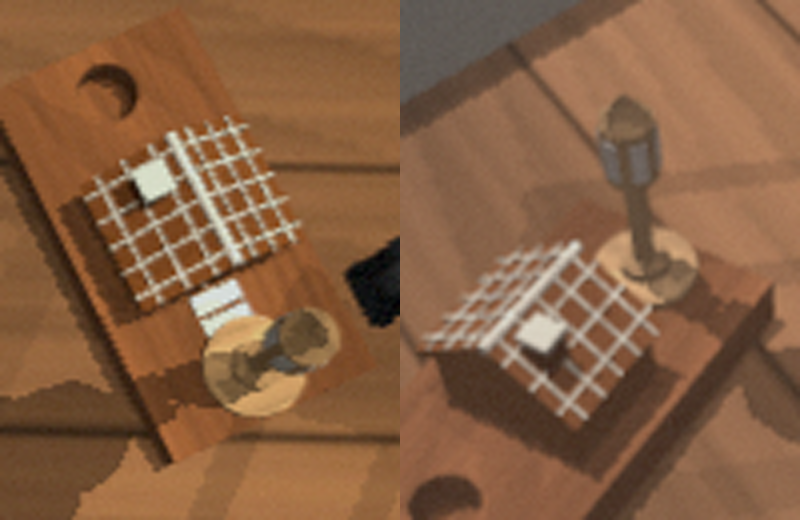

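The lamp stands upright in the door hole. Its foot is at top crop (255,366) and scene crop (648,268), and its tip at scene (624,98); all are within about 2 px of the upright prediction. The gripper is well clear, so I hand the job in.

```bash
python3 -c "
from plant import *
print(job_done())"
```

```text
the job is handed in; nothing more can be done
None
```

The lamp now stands upright in the hole in front of the gingerbread house's door, held until its foot touched the board, the tree was left in the block, and the job was handed in at about 12 s; no verdict was returned.

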